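# Put the hot-air nozzles back on their rack in order of height

## Task

Put the four metal hot-air nozzles away on the aluminium rack: one standing upright in the middle of each black pad, in order of height, with the tallest next to the yellow end block and the shortest at the far end of the row. Do not let a nozzle topple, and leave the amber flux bottle standing where it is.

Things in the scene. Friction and masses are not known exactly. Their poses are not given: they have to be found in the camera images.
- nozzle_a: shortest of four loose hot-air nozzles, plain silvery metal with a thin dark band near the foot, standing on its wide end: 36 mm tall in all; a straight round barrel 40 mm in diameter for the lowest 26 mm (grip it there), then tapering to an outlet 29 mm across with a round black mouth 26 mm wide on top. Origin: centre of the underside; z up along its axis. 35 to 115 g, stands by itself.
- nozzle_b: second shortest of four loose hot-air nozzles, plain silvery metal with a thin dark band near the foot, standing on its wide end: 48 mm tall in all; a straight round barrel 40 mm in diameter for the lowest 34 mm (grip it there), then tapering to an outlet 21 mm across with a round black mouth 18 mm wide on top. Origin: centre of the underside; z up along its axis. 35 to 115 g, stands by itself.
- nozzle_c: second tallest of four loose hot-air nozzles, plain silvery metal with a thin dark band near the foot, standing on its wide end: 60 mm tall in all; a straight round barrel 40 mm in diameter for the lowest 41 mm (grip it there), then tapering to an outlet 14 mm across with a round black mouth 11 mm wide on top. Origin: centre of the underside; z up along its axis. 35 to 115 g, stands by itself.
- nozzle_d: tallest of four loose hot-air nozzles, plain silvery metal with a thin dark band near the foot, standing on its wide end: 72 mm tall in all; a straight round barrel 40 mm in diameter for the lowest 48 mm (grip it there), then tapering to an outlet 9 mm across with a round black mouth 6 mm wide on top. Origin: centre of the underside; z up along its axis. 35 to 115 g, stands by itself.
- pad1: fixed round black rubber pad, 50 mm in diameter and 3 mm thick, one of four in a straight row at 66 mm spacing on a fixed flat aluminium rack (56 x 318 x 8 mm): an end of the row, next to pad2. Origin: centre of the pad's underside, 8 mm above the table (pad top at 11 mm). Its y axis runs along the row (from pad1 towards pad4), x across it, z up.
- pad2: fixed round black rubber pad, 50 mm in diameter and 3 mm thick, one of four in a straight row at 66 mm spacing on a fixed flat aluminium rack (56 x 318 x 8 mm): second, between pad1 and pad3. Origin: centre of the pad's underside, 8 mm above the table (pad top at 11 mm). Its y axis runs along the row (from pad1 towards pad4), x across it, z up.
- pad3: fixed round black rubber pad, 50 mm in diameter and 3 mm thick, one of four in a straight row at 66 mm spacing on a fixed flat aluminium rack (56 x 318 x 8 mm): third, between pad2 and pad4. Origin: centre of the pad's underside, 8 mm above the table (pad top at 11 mm). Its y axis runs along the row (from pad1 towards pad4), x across it, z up.
- pad4: fixed round black rubber pad, 50 mm in diameter and 3 mm thick, one of four in a straight row at 66 mm spacing on a fixed flat aluminium rack (56 x 318 x 8 mm): the other end of the row, next to pad3. Origin: centre of the pad's underside, 8 mm above the table (pad top at 11 mm). Its y axis runs along the row (from pad1 towards pad4), x across it, z up.
- yellow_block: fixed yellow block 46 x 20 x 12 mm on one end of the rack, in line with the pads, 45 mm from the centre of the nearest pad; it marks the end where the tallest nozzle belongs and may be at either end (a like block in grey is at the other end). Origin: centre of its underside, 8 mm above the table.
- flux_bottle: small loose amber bottle with a black cap, 32 mm in diameter, 65 mm tall, standing upright among the nozzles; a bystander to be left alone. Origin: centre of its underside.
Things that resemble listed ones, but are neither listed nor needed, are in the scene too. Leave any green or red look-alike of the nozzle_b alone.

How it is judged:
By the outcome, as a careful person would: the job done as asked, in the order asked, and still so for the second after the job is handed in, with the robot touching nothing.
It also fails if it takes over 104 s, if anything falls off the work surface, if the arm or the gripper's body presses on something with over 40 N, if the wrist force passes 120 N, or if a joint passes its speed limit or range.

## Robot

A 7-joint arm with a two-finger parallel gripper is mounted at the origin on the work surface. World frame = base frame: x ahead of the robot, y to its left, z up, the work surface at z = 0. Lengths are in mm, angles in rad, forces in N, time in s.
With the tool pointing down it reaches from about 425 to 1025 mm from the base axis. Payload 9.4 kg.
Tool frame: the origin (TCP) lies between the finger pads; the fingertips stand 14 mm ahead of it and the grasp point (between the pads) lies 5 mm behind it; z points along the fingers, y is the line along which they close (so a half turn about z gives the same grasp; the last joint's range is limited). The gripper opens to 85 mm and grips with 20 to 120 N. Pads are 22 mm wide; open, the fingers measure 114 mm over their backs; the gripper's body (76 mm by 85 mm) begins 54 mm behind the grasp point. The pads swing forward as they close: fully open they stand 13 mm farther back than shut.
Start: joints at [1.074, 0.599, -0.003, 1.599, 0.002, 0.943, -0.08], TCP at [295.484, -662.052, 215.375] pointing down, gripper open.
Joint ranges: [-2.57, 2.57], [-0.35, 1.97], [-1.29, 1.29], [0.11, 2.56], [-1.05, 4.19], [0.11, 1.86], [-2.63, 2.63]. Speed limits (rad/s): [2.22, 2.22, 3.01, 3.01, 3.14, 3.14, 3.14].

## Interface

Orientations are given as a unit quaternion [w, x, y, z].
In Python, from bench import readout, eyes, ticket gives the robot as it stands.
- The arm moves only by the shell command python3 -m handwheel 'ROWS' [FORCE]. ROWS is JSON, a list of rows, each a list of 7 numbers: the finger opening in mm, from 0 to 85.4, then the shift along the tool's x, y, z in mm, then the turn, a rotation vector about the tool's x, y, z in rad. A call has 1 to 20 rows; each row shifts and turns the commanded pose from where the row before left it, along the tool's axes as they then stand; what a row does not reach is not made up. A row lasts 1/12 s, in which the tool goes at most 41.7 mm and 7.16 degrees, less where a joint would pass 70% of its speed; a pose out of reach is approached as far as the arm can. A call is refused whole if a number of a shift passes 41.7 or a number of a turn 0.125, either way. A call with a gripper value outside its range is refused whole. The fingers move at their own pace and stop on an object; FORCE is the grip in N (left out, the last holds). Time passes only in rows, so rows that do not move let the fingers close. It gives the time, the measured TCP pose, the force, the opening and the grip force at its end, in the units of the state.
- readout.state(): the state, without advancing time (a new reading comes with each control period).
- eyes.snapshot(name): name is "side" or "top"; returns a dict with "color" (400x640x3 uint8, blue, green, red), "mtx" (3x3 intrinsics, pixels), "extrinsics" (4x4, takes a point from world to camera coordinates). Camera axes: x right, y down, z forward; pixel columns grow to the right and rows downward; lengths in mm; the calibration is good to about 2 mm. A picture is of the moment at which its call begins. There is no depth.
- ticket.hand_in(): hands the job in; it is judged then, once.
The state is a dict: "time_s": time; "joint_positions": joint angles; "qvel": joint speeds; "joint_torque": joint torques, N m; "ee_pos": TCP position; "ee_rot": TCP orientation; "ft_force": force on the tool from outside, world axes, zero at the start; "torque": the same for the moment, N m; "opening": finger opening in mm; "grasp_force": force on a finger pad.
Only numpy, scipy, OpenCV 4.12 (cv2) and the standard library are available. Lean on these libraries where they do the work, as an engineer would, in place of code of your own. Each camera call takes 0.05 s, during which the arm holds its last target. There are 200 camera calls.

## Working session

There is one attempt and no reset: what is moved stays moved. The work goes in short steps, Python scripts to look and compute and a shell command to move; the robot and the scene stay as the last step left them, time stands still between calls to the robot, and variables do not carry over. Pictures are saved under pics/ and viewed, at most 14 in all, crops included, and the job is handed in when it is done.

```bash
mkdir -p pics; python3 - <<'E'
from bench import readout, eyes
import cv2,numpy as np
s=readout.state();print(s['time_s'],s['ee_pos'],s['ee_rot'],s['opening'])
for n in('top','side'):
    d=eyes.snapshot(n);cv2.imwrite(f'pics/{n}0.png',d['color']);np.savez(f'pics/{n}0.npz',**d)
    print(np.round(d['mtx'],1).tolist(),np.round(d['extrinsics'],3).tolist())
E
```

```text
0.0 [ 295.23640801 -661.61015391  214.52678445] [-7.30215341e-04  9.78047763e-01  2.08379413e-01 -2.44764369e-04] 85.15362205873134
[[362.3, 0.0, 322.2], [0.0, 362.3, 202.2], [0.0, 0.0, 1.0]] [[-0.013, -1.0, 0.008, 13.788], [-0.996, 0.013, -0.088, 551.576], [0.088, -0.009, -0.996, 948.523], [0.0, 0.0, 0.0, 1.0]]
[[482.0, 0.0, 315.9], [0.0, 482.0, 198.9], [0.0, 0.0, 1.0]] [[0.998, -0.062, 0.003, -548.829], [-0.041, -0.701, -0.712, 59.465], [0.047, 0.711, -0.702, 1078.699], [0.0, 0.0, 0.0, 1.0]]
```

View pics/top0.png

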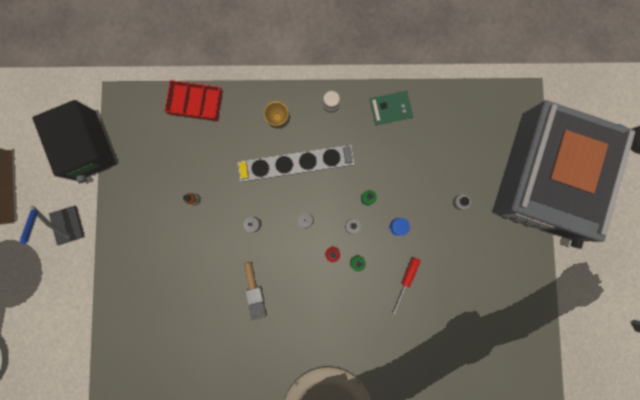

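View pics/side0.png

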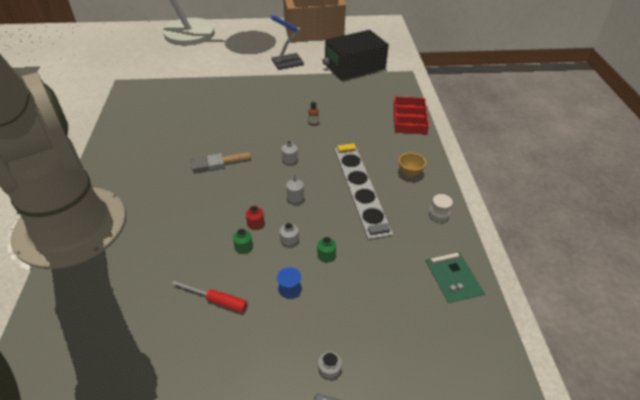

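The top view shows the rack with pads at about (260,168) to (332,157) and the yellow block at (243,170). The nozzles are near (252,225), (305,220), (353,227) and (462,202), and the bottle is at (192,198). In the side view the nozzles are at (289,152), (295,190), (289,233) and (330,364). I'll enlarge both to locate the mouths.

```bash
python3 - <<'E'
import cv2,numpy as np
t=np.load('pics/top0.npz')['color'];s=np.load('pics/side0.npz')['color']
def c(im,x,y,r=18,k=11):
    return cv2.resize(im[y-r:y+r,x-r:x+r],None,fx=200/(2*r),fy=200/(2*r),interpolation=cv2.INTER_NEAREST)
A=np.hstack([c(t,*p) for p in[(252,225),(305,220),(353,227),(462,202)]])
B=np.hstack([c(s,*p) for p in[(289,152),(295,190),(289,233),(330,364)]])
cv2.imwrite('pics/z0.png',np.vstack([A,B]))
# pads
for n,im,(x0,y0,x1,y1) in(('top',t,(246,140,350,185)),('side',s,(335,150,395,228))):
    g=cv2.cvtColor(im,cv2.COLOR_BGR2GRAY)[y0:y1,x0:x1]
    m=(g<45).astype(np.uint8)
    k,l,st,ce=cv2.connectedComponentsWithStats(m)
    print(n,[(st[i,4],np.round(ce[i]+[x0,y0],2).tolist()) for i in range(1,k) if st[i,4]>30])
E
```

```text
top [(np.int32(138), [330.93, 156.93]), (np.int32(138), [307.28, 160.5]), (np.int32(138), [283.54, 164.07]), (np.int32(148), [259.78, 167.66])]
side [(np.int32(74), [350.86, 160.3]), (np.int32(77), [357.61, 177.47]), (np.int32(101), [365.11, 195.99]), (np.int32(138), [373.07, 215.62])]
```

View pics/z0.png

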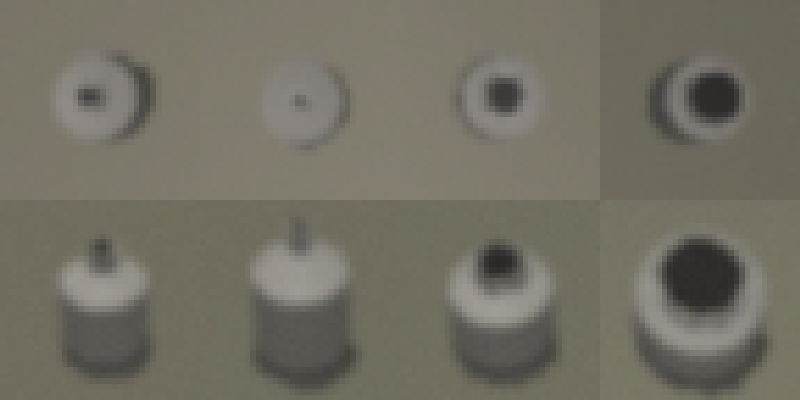

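The mouths identify the four nozzles. In top-view order from left to right they are c (252,225), d (305,220), b (353,227) and a (462,202). Next I'll turn those into positions.

```bash
cat > h.py <<'E'
import cv2,numpy as np
def ray(d,uv,z):
    E=d['extrinsics'];R=E[:3,:3];C=-R.T@E[:3,3]
    v=R.T@np.linalg.inv(d['mtx'])@np.array([uv[0],uv[1],1.])
    return (C+v*(z-C[2])/v[2])[:2]
def blob(m,p):
    k,l,st,ce=cv2.connectedComponentsWithStats(m.astype(np.uint8))
    i=min((i for i in range(1,k) if st[i,4]>3),key=lambda i:np.hypot(*(ce[i]-p)));return ce[i],st[i]
def darkc(g,p,r=5):
    x,y=map(int,np.round(p));w=g[y-r:y+r+1,x-r:x+r+1].astype(float)
    w=np.clip(np.median(w)-12-w,0,None);Y,X=np.mgrid[y-r:y+r+1,x-r:x+r+1]
    return np.array([(w*X).sum(),(w*Y).sum()])/w.sum()
E
python3 - <<'E'
from h import *
T=np.load('pics/top0.npz');S=np.load('pics/side0.npz')
gt=cv2.cvtColor(T['color'],6);gs=cv2.cvtColor(S['color'],6)
tp=[(330.93,156.93),(307.28,160.5),(283.54,164.07),(259.78,167.66)];sp=[(373.07,215.62),(365.11,195.99),(357.61,177.47),(350.86,160.3)]
for a,b in zip(tp,sp): print('pad',ray(T,a,11).round(1),ray(S,b,11).round(1))
for n,h,hb,u,v,r in(('c',60,41,(250.5,224.5),(289.3,145),2),('d',72,48,(305,220),(294.5,176.5),2),('b',48,34,(353.5,226.5),(288.5,227),4),('a',36,26,(464.5,201.5),(330,359.5),6)):
    x,y=u;x=int(x);y=int(y);sub=gt[y-12:y+13,x-12:x+13]
    bg=np.median(gt[y-20:y+20,x-20:x+20])
    m=np.zeros_like(gt);m[y-12:y+13,x-12:x+13]=sub>bg+12
    cs,_=cv2.findContours(m,0,2);c=max(cs,key=cv2.contourArea);(cx,cy),rad=cv2.minEnclosingCircle(c)
    M=cv2.moments(cv2.convexHull(c))
    print(n,'disc',ray(T,(M['m10']/M['m00'],M['m01']/M['m00']),hb).round(1),round(rad,1),'mouth',ray(T,darkc(gt,u,r+1),h).round(1),'side',ray(S,darkc(gs,v,r+1) if r>2 else v,h).round(1))
hsv=cv2.cvtColor(T['color'],40)
for nm,p,z in(('grn',(369,197),45),('grn2',(358,263),45),('red',(333,255),45),('blue',(401,227),30),('bottle',(192,198),60)):print(nm,ray(T,p,z).round())
E
```

```text
pad [677.8 -19.1] [678.  -20.2]
pad [668.6  46.1] [668.6  43.9]
pad [659.4 111.3] [659.1 109.6]
pad [650.2 176.5] [650.  175.4]
c disc [492.8 201.9] 6.1 mouth [494.9 194.2] side [495.4 184.6]Traceback (most recent call last):
  File "<stdin>", line 10, in <module>
ValueError: max() iterable argument is empty
```

```bash
python3 - <<'E'
from h import *
T=np.load('pics/top0.npz');S=np.load('pics/side0.npz')
gt=cv2.cvtColor(T['color'],6)
sat=cv2.cvtColor(T['color'],40)[...,1].astype(int)
for n,h,hb,u,v in(('c',60,41,(249.7,223.8),(288.9,141.6)),('d',72,48,(304.4,219.6),(294.1,176.6)),('b',48,34,(353.2,225.8),(288.5,226.2)),('a',36,26,(464.1,201.2),(330,358.9))):
    x,y=map(int,u)
    bg=np.median(sat[y-20:y+20,x-20:x+20]); m=np.zeros_like(gt)
    m[y-12:y+13,x-12:x+13]=((sat<bg*.6)&(gt>75))[y-12:y+13,x-12:x+13]
    cs,_=cv2.findContours(m,0,2);c=cv2.convexHull(max(cs,key=cv2.contourArea));M=cv2.moments(c)
    p=(M['m10']/M['m00'],M['m01']/M['m00'])
    print(n,bg,np.round(p,1),'area',M['m00'],'disc',ray(T,p,hb).round(1),'mouth',ray(T,u,h).round(1),'side',ray(S,v,h).round(1))
for nm,p,z in(('grn',(369,197),45),('grn2',(358,263),45),('red',(333,255),45),('blue',(401,227),30),('bottle',(192,198),60)):print(nm,ray(T,p,z).round())
E
```

```text
c 36.0 [251.5 224.2] area 171.5 disc [494.8 193. ] mouth [495.2 194. ] side [494.8 198.3]
d 35.0 [305.2 219.9] area 153.5 disc [503.8  51.8] mouth [503.7  53. ] side [503.7  53.9]
b 35.0 [352.6 226. ] area 149.5 disc [486.7 -72.9] mouth [486.9 -73.1] side [487.3 -74.7]
a 38.0 [462.1 201.5] area 164.5 disc [ 548.8 -369.5] mouth [ 548.6 -371. ] side [ 550.6 -370.7]
grn [ 562. -117.]
grn2 [391. -84.]
red [412. -19.]
blue [ 482. -202.]
bottle [564. 343.]
```

```bash
cat > go.py <<'E'
import sys,numpy as np
from bench import readout
from scipy.spatial.transform import Rotation as Ro
s=readout.state();p=np.array(s['ee_pos']);q=s['ee_rot'];R=Ro.from_quat([*q[1:],q[0]]).as_matrix()
print('t',round(s['time_s'],2),'p',p.round(1),'yaw',np.degrees(np.arctan2(R[1,1],R[0,1])).round(2),'tilt',R[:2,2].round(4),'open',round(s['opening'],1),'grip',round(s['grasp_force'],1),'f',np.round(s['ft_force'],1))
if len(sys.argv)>3:print('tool delta',(R.T@(np.array(list(map(float,sys.argv[1:4])))-p)).round(1))
E
python3 -m handwheel '[[85,0,0,0,0,0,-0.1176],[85,0,0,0,0,0,-0.1176],[85,0,0,0,0,0,-0.1176],[85,0,0,0,0,0,-0.1176],[85,0,0,0,0,0,-0.1176],[85,0,0,0,0,0,-0.1176],[85,0,0,0,0,0,-0.1176],[85,0,0,0,0,0,-0.1176],[85,0,0,0,0,0,-0.1176],[85,0,0,0,0,0,-0.1176],[85,0,0,0,0,0,-0.1176],[85,20,22,0,0,0,0],[85,20,22,0,0,0,0],[85,20,22,0,0,0,0],[85,20,22,0,0,0,0],[85,20,22,0,0,0,0],[85,20,22,0,0,0,0],[85,20,22,0,0,0,0],[85,20,22,0,0,0,0],[85,0,0,0,0,0,0]]' 40
python3 go.py 549 -370.5 115
```

```text
time_s: 1.77
ee_pos: [452.1, -472.3, 215.5]
ee_rot: [-0.0, 0.652, 0.758, 0.002]
ft_force: [0.6, 0.1, 0.2]
opening: 85.0
grasp_force: 0.0
t 1.77 p [ 452.1 -472.3  215.5] yaw 8.64 tilt [0.0025 0.0031] open 85.0 grip 0.0 f [0.6 0.1 0.2]
tool delta [ 85.8 110.8 101. ]
```

```bash
python3 -m handwheel '[[85,21,28,25,0,0,0],[85,21,28,25,0,0,0],[85,21,28,25,0,0,0],[85,21,26,25,0,0,0],[85,0,0,0,0,0,0],[85,0,0,0,0,0,0]]' >/dev/null
python3 go.py 549 -370.5 115; python3 -m handwheel '[[85,0,0,0,0,0,0]]' >/dev/null;python3 go.py 549 -370.5 115;python3 -m handwheel '[[85,0,0,0,0,0,0]]' >/dev/null;python3 go.py 549 -370.5 115
```

```text
t 2.27 p [ 542.4 -379.2  115.8] yaw 8.45 tilt [-0.0024  0.0028] open 85.0 grip 0.0 f [-0.1 -0.6  0. ]
tool delta [7.6 7.8 0.8]
t 2.35 p [ 541.2 -382.5  117.4] yaw 8.19 tilt [-0.0012  0.    ] open 84.8 grip 0.0 f [-0.2 -0.4  0.1]
tool delta [10.8  9.5  2.4]
t 2.43 p [ 540.8 -383.8  118.2] yaw 8.06 tilt [-0.     -0.0011] open 84.8 grip 0.0 f [-1.1  0.3  0.3]
tool delta [12.1 10.   3.2]
```

```bash
for i in 1 2 3; do python3 -m handwheel '[[85,0,0,0,0,0,0],[85,0,0,0,0,0,0]]' >/dev/null;python3 go.py 549 -370.5 115;done
```

```text
t 2.6 p [ 540.9 -383.7  118.5] yaw 8.05 tilt [ 0.0007 -0.0011] open 85.1 grip 0.0 f [ 0.1 -0.1 -0.2]
tool delta [12.   9.9  3.5]
t 2.77 p [ 541.2 -382.9  118.2] yaw 8.11 tilt [ 0.0005 -0.0005] open 85.2 grip 0.0 f [-0.3  0.2  0.8]
tool delta [11.2  9.4  3.2]
t 2.93 p [ 541.5 -382.4  117.9] yaw 8.16 tilt [ 0.0001 -0.0001] open 85.5 grip 0.0 f [-0.   0.2  0.2]
tool delta [10.7  9.1  2.9]
```

```bash
python3 -m handwheel '[[85,5.5,4.6,20,0,0,0],[85,5,4.6,20,0,0,0],[85,0,0,15,0,0,0],[85,0,0,8,0,0,0],[85,0,0,0,0,0,0],[85,0,0,0,0,0,0],[85,0,0,0,0,0,0],[85,0,0,0,0,0,0]]' >/dev/null
python3 go.py 549 -370.5 14; python3 - <<'E'
from h import *
from bench import eyes
d=eyes.snapshot('side');cv2.imwrite('pics/s1.png',cv2.resize(d['color'][280:400,240:420],None,fx=4,fy=4))
E
```

```text
t 3.6 p [ 549.6 -371.1   55.8] yaw 8.15 tilt [ 0.0012 -0.0009] open 85.2 grip 0.0 f [ 0.4 -0.2 -0.1]
tool delta [ 0.7 -0.5 41.8]
```

View pics/s1.png

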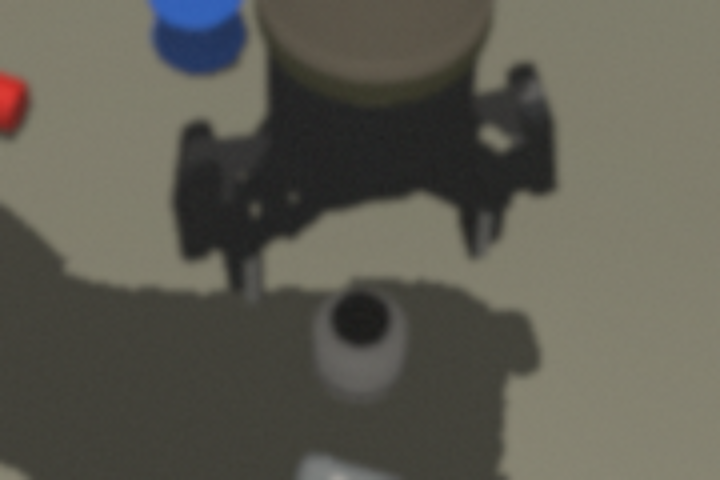

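The nozzle's mouth is at (360,318) in the crop, with the fingertips at (245,298) and (480,255) on either side, so it is centred. I'll go down and grip.

```bash
python3 -m handwheel '[[85,0,0,12,0,0,0],[85,0,0,12,0,0,0],[85,0,0,10,0,0,0],[85,0,0,7,0,0,0],[85,0,0,0,0,0,0],[85,0,0,0,0,0,0],[85,0,0,0,0,0,0],[60,0,0,0,0,0,0],[50,0,0,0,0,0,0],[44,0,0,0,0,0,0],[40,0,0,0,0,0,0],[36,0,0,0,0,0,0],[30,0,0,0,0,0,0],[30,0,0,0,0,0,0],[30,0,0,0,0,0,0],[30,0,0,0,0,0,0]]' 40
python3 go.py 549 -370.5 14
```

```text
time_s: 4.98
ee_pos: [549.3, -370.6, 13.9]
ee_rot: [0.0, 0.655, 0.756, 0.0]
ft_force: [-0.3, -0.1, 2.0]
opening: 30.4
grasp_force: 3.4
t 4.98 p [ 549.3 -370.6   13.9] yaw 8.17 tilt [ 0.0003 -0.0002] open 30.4 grip 3.4 f [-0.3 -0.1  2. ]
tool delta [ 0.2 -0.3 -0.1]
```

```bash
python3 - <<'E'
from h import *
from bench import eyes
d=eyes.snapshot('side');cv2.imwrite('pics/s2.png',cv2.resize(d['color'][280:400,240:420],None,fx=4,fy=4))
E
```

```text
(no output)
```

View pics/s2.png

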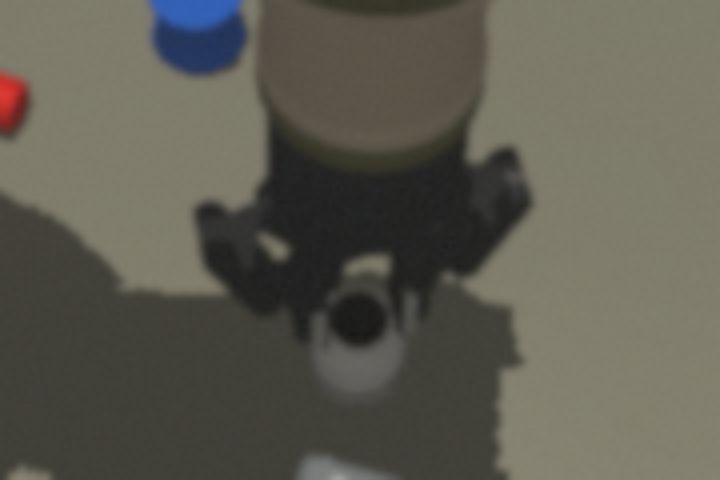

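```bash
python3 - <<'E'
from h import *
S=np.load('pics/side0.npz')
def pr(P):
    c=S['extrinsics']@np.array([*P,1.]);u=S['mtx']@c[:3];u=u[:2]/u[2];return ((u-[240,280])*4+1.5).round(0)
y=np.array([.99,.142]);x=np.array([-.142,.99]);c=np.array([549.3,-370.6])
for z in(0,10,20,30,40):
    print(z,*[pr([*(c+a*y+b*x),z]) for a in(-15,15) for b in(-11,11)],*[pr([*(c+a*y-11*x),z]) for a in(-20,20)])
print('nozzle mouth pred',pr([*c,36]))
E
```

```text
0 [328. 387.] [318. 340.] [396. 374.] [384. 327.] [317. 389.] [407. 371.]
10 [329. 377.] [318. 329.] [397. 363.] [385. 316.] [317. 379.] [408. 361.]
20 [329. 366.] [318. 318.] [398. 352.] [386. 305.] [317. 368.] [409. 350.]
30 [329. 355.] [318. 307.] [399. 341.] [386. 294.] [317. 357.] [410. 339.]
40 [329. 344.] [318. 295.] [399. 330.] [387. 282.] [318. 346.] [411. 328.]
nozzle mouth pred [358. 317.]
```

```bash
python3 - <<'E'
from h import *
from bench import eyes
d=eyes.snapshot('side');a=d['color'][330:385,295:365];t=eyes.snapshot('top');b=t['color'][175:230,430:500]
f=lambda i:np.clip(cv2.resize(i,None,fx=5.5,fy=5.5,interpolation=2).astype(float)*1.9,0,255)
cv2.imwrite('pics/s3.png',np.hstack([f(a),f(b)]))
E
```

```text
[ WARN:0@0.939] global loadsave.cpp:1063 imwrite_ Unsupported depth image for selected encoder is fallbacked to CV_8U.
```

View pics/s3.png

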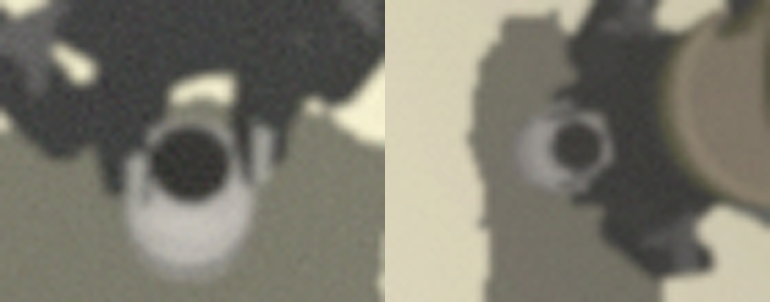

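Both views show the pads closed around the outlet, about 30 mm too high on the nozzle, and laterally centred. I'll open, lower in small steps and watch the force.

```bash
python3 -m handwheel '[[40,0,0,0,0,0,0],[70,0,0,0,0,0,0],[80,0,0,0,0,0,0],[80,0,0,0,0,0,0],[80,0,0,0,0,0,0],[80,0,0,5,0,0,0],[80,0,0,5,0,0,0],[80,0,0,3,0,0,0],[80,0,0,0,0,0,0],[80,0,0,0,0,0,0],[80,0,0,0,0,0,0]]' >/dev/null
python3 go.py; python3 - <<'E'
from h import *
from bench import eyes
d=eyes.snapshot('side');a=d['color'][310:385,285:375];t=eyes.snapshot('top');b=t['color'][165:240,420:510]
f=lambda i:np.clip(cv2.resize(i,None,fx=4.4,fy=4.4,interpolation=2).astype(float)*1.9,0,255).astype(np.uint8)
cv2.imwrite('pics/s4.png',np.hstack([f(a),f(b)]))
E
```

```text
t 6.05 p [ 549.2 -370.5    0.7] yaw 8.17 tilt [-0.0002  0.0001] open 79.6 grip 0.0 f [-0.3 -0.2  0.7]
```

View pics/s4.png

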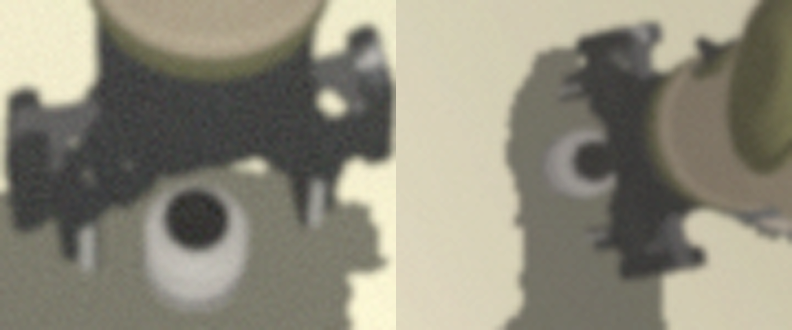

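The fingertips are at crop (85,268) and (315,225), roughly 30 mm above the table although the TCP reads z≈0. The z reading is about 33 mm out relative to the tips. I'll keep descending in guarded steps.

```bash
python3 -m handwheel '[[70,0,0,4,0,0,0],[65,0,0,4,0,0,0],[60,0,0,3,0,0,0],[60,0,0,0,0,0,0],[60,0,0,0,0,0,0],[60,0,0,0,0,0,0]]' >/dev/null
python3 go.py;python3 -m handwheel '[[60,0,0,3,0,0,0],[60,0,0,2,0,0,0],[60,0,0,0,0,0,0],[60,0,0,0,0,0,0],[60,0,0,0,0,0,0]]' >/dev/null
python3 go.py; python3 - <<'E'
from h import *
from bench import eyes
d=eyes.snapshot('side');a=d['color'][310:385,285:375];t=eyes.snapshot('top');b=t['color'][165:240,420:510]
f=lambda i:np.clip(cv2.resize(i,None,fx=4.4,fy=4.4,interpolation=2).astype(float)*1.9,0,255).astype(np.uint8)
cv2.imwrite('pics/s5.png',np.hstack([f(a),f(b)]))
E
```

```text
t 6.65 p [ 549.2 -370.5  -10.3] yaw 8.17 tilt [-0.0001  0.0001] open 59.8 grip 0.0 f [ 0.1  1.  -0.1]
t 7.07 p [ 549.2 -370.5  -15.3] yaw 8.17 tilt [-0.  0.] open 60.0 grip 0.0 f [-0.5  0.3 -0.4]
```

View pics/s5.png

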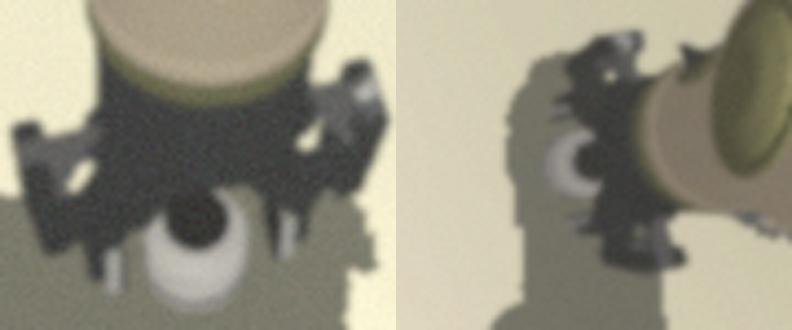

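The tips are now about 11 mm above the table, at crop (113,292) and (285,255). I'll go 4 mm lower and close.

```bash
python3 -m handwheel '[[60,0,0,2,0,0,0],[60,0,0,2,0,0,0],[50,0,0,0,0,0,0],[46,0,0,0,0,0,0],[42,0,0,0,0,0,0],[38,0,0,0,0,0,0],[34,0,0,0,0,0,0],[30,0,0,0,0,0,0],[30,0,0,0,0,0,0],[30,0,0,0,0,0,0],[30,0,0,0,0,0,0]]' 30 >/dev/null
python3 go.py
```

```text
t 8.08 p [ 550.1 -371.3  -17.2] yaw 8.17 tilt [ 0.002  -0.0019] open 38.9 grip 34.1 f [-2.4  1.2 19.5]
```

Gripped: opening 38.9 mm, 34 N. The tips just touch the table at a TCP reading of z = −17, which calibrates the height. I'll lift and carry it to the far pad.

```bash
python3 -m handwheel '[[30,0,0,-3,0,0,0],[30,0,0,-5,0,0,0],[30,0,0,-10,0,0,0],[30,0,0,-15,0,0,0],[30,0,0,-15,0,0,0],[30,0,0,-15,0,0,0],[30,0,0,-10,0,0,0],[30,0,0,0,0,0,0],[30,0,0,0,0,0,0],[30,0,0,0,0,0,0]]' 40 >/dev/null
python3 go.py 678 -19.6 54
python3 -m handwheel '[[30,8,4,0,0,0,0],[30,15,8,0,0,0,0],[30,22,12,0,0,0,0],[30,26,14,0,0,0,0],[30,26,14,0,0,0,0],[30,26,14,0,0,0,0],[30,26,14,0,0,0,0],[30,26,14,0,0,0,0],[30,26,14,0,0,0,0],[30,26,14,0,0,0,0],[30,26,14,0,0,0,0],[30,26,14,0,0,0,0],[30,22,12,0,0,0,0],[30,15,8,0,0,0,0],[30,9,5,0,0,0,0],[30,0,0,0,0,0,0],[30,0,0,0,0,0,0],[30,0,0,0,0,0,0],[30,0,0,0,0,0,0],[30,0,0,0,0,0,0]]' >/dev/null
python3 go.py 678 -19.6 54
```

```text
t 8.92 p [ 548.7 -370.4   53.2] yaw 8.17 tilt [-0.0008  0.0004] open 38.9 grip 40.2 f [ 0.3  0.5 -1.1]
tool delta [328.9 177.8  -0.8]
t 10.58 p [675.8 -25.8  53.7] yaw 8.05 tilt [-0.0004 -0.0007] open 38.9 grip 40.2 f [-0.1 -0.5 -0.8]
tool delta [ 5.8  3.  -0.3]
```

```bash
python3 -m handwheel '[[30,3,1.5,8,0,0,0],[30,2.8,1.5,12,0,0,0],[30,0,0,12,0,0,0],[30,0,0,8,0,0,0],[30,0,0,5,0,0,0],[30,0,0,0,0,0,0],[30,0,0,0,0,0,0],[30,0,0,0,0,0,0],[30,0,0,0,0,0,0],[30,0,0,0,0,0,0],[30,0,0,0,0,0,0]]' >/dev/null
python3 go.py 678 -19.6 -6; python3 - <<'E'
from h import *
from bench import eyes
d=eyes.snapshot('side');a=d['color'][180:255,330:420];t=eyes.snapshot('top');b=t['color'][120:195,285:375]
f=lambda i:np.clip(cv2.resize(i,None,fx=4.4,fy=4.4,interpolation=2).astype(float)*1.9,0,255).astype(np.uint8)
cv2.imwrite('pics/s6.png',np.hstack([f(a),f(b)]))
E
```

```text
t 11.5 p [678.6 -17.9   9.2] yaw 8.17 tilt [ 0.0007 -0.0001] open 38.9 grip 40.3 f [-0.  -1.  -0.9]
tool delta [-1.6 -0.8 15.2]
```

View pics/s6.png

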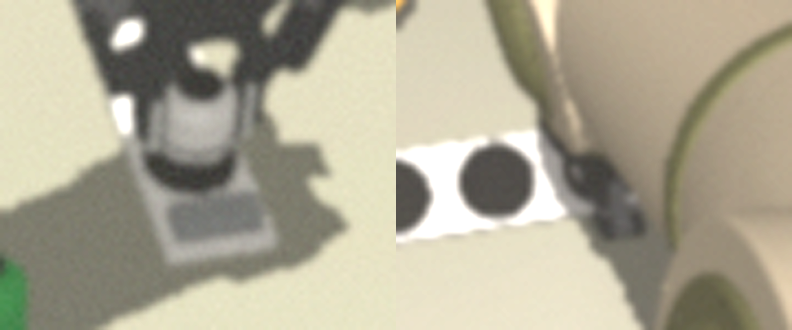

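The nozzle is above the end pad at crop (195,150), with the pad's black rim showing evenly below it. I'll lower it to contact.

```bash
python3 -m handwheel '[[30,-0.8,-0.4,4,0,0,0],[30,-0.8,-0.4,4,0,0,0],[30,0,0,3,0,0,0],[30,0,0,2,0,0,0],[30,0,0,0,0,0,0],[30,0,0,0,0,0,0],[30,0,0,0,0,0,0],[30,0,0,0,0,0,0],[30,0,0,0,0,0,0]]' >/dev/null
python3 go.py 678 -19.6 -6
for i in 1 2 ; do python3 -m handwheel '[[30,0,0,1,0,0,0],[30,0,0,0,0,0,0],[30,0,0,0,0,0,0]]' >/dev/null; python3 go.py 678 -19.6 -6;done
```

```text
t 12.35 p [677.9 -19.5  -4.1] yaw 8.17 tilt [0.0003 0.    ] open 39.0 grip 40.3 f [ 0.7 -0.6 -1. ]
tool delta [-0.1  0.1  1.9]
t 12.6 p [677.7 -19.5  -5.3] yaw 8.17 tilt [-0.0001 -0.    ] open 38.6 grip 40.3 f [-0.   0.  -0.1]
tool delta [-0.2  0.3  0.7]
t 12.85 p [677.9 -19.5  -6. ] yaw 8.17 tilt [ 0.0003 -0.0001] open 39.1 grip 42.5 f [-1.  -0.4  4. ]
tool delta [-0.1  0.1  0. ]
```

```bash
python3 -m handwheel '[[42,0,0,0,0,0,0],[48,0,0,0,0,0,0],[60,0,0,0,0,0,0],[65,0,0,0,0,0,0],[65,0,0,0,0,0,0],[65,0,0,-10,0,0,0],[65,0,0,-20,0,0,0],[65,0,0,-25,0,0,0],[65,0,0,-20,0,0,0],[65,0,0,-15,0,0,0],[70,-3,-20,0,0,0,0],[70,-4,-30,0,0,0,0],[70,-4,-30,0,0,0,0],[70,-4,-30,0,0,0,0],[70,-4,-30,0,0,0,0],[70,-4,-30,0,0,0,0],[70,-3,-20,0,0,0,0],[70,0,0,0,0,0,0],[70,0,0,0,0,0,0]]' >/dev/null
python3 -m handwheel '[[70,0,0,0,0,0,0],[70,0,0,0,0,0,0],[70,0,0,0,0,0,0],[70,0,0,0,0,0,0]]' >/dev/null
python3 go.py 487 -73.5 40; python3 - <<'E'
from h import *
from bench import eyes
t=eyes.snapshot('top')
T=np.load('pics/top0.npz')
g=cv2.cvtColor(t['color'],6)
sub=(g[150:168,322:342]<45);Y,X=np.nonzero(sub);u=(X.mean()+322,Y.mean()+150);print(len(X),u,ray(t,u,47))
E
```

```text
t 14.77 p [494.1 -71.9  83.7] yaw 8.2 tilt [0.0003 0.0002] open 70.2 grip 0.0 f [-0.6 -0.5  0.7]
tool delta [-0.6 -7.2 43.7]
0 (np.float64(nan), np.float64(nan)) [nan nan]<stdin>:6: RuntimeWarning: Mean of empty slice.
  ret = ret.dtype.type(ret / rcount)
```

```bash
python3 -m handwheel '[[70,-0.3,-3.6,15,0,0,0],[70,-0.3,-3.6,15,0,0,0],[70,0,0,8,0,0,0],[70,0,0,0,0,0,0],[70,0,0,0,0,0,0],[70,0,0,0,0,0,0],[70,0,0,0,0,0,0],[70,0,0,0,0,0,0],[70,0,0,0,0,0,0]]' >/dev/null
python3 go.py 487 -73.5 -11; python3 - <<'E'
from h import *
from bench import eyes
d=eyes.snapshot('side');a=d['color'][175:265,235:345]
cv2.imwrite('pics/s7.png',np.clip(cv2.resize(a,None,fx=4.4,fy=4.4,interpolation=2).astype(float)*1.5,0,255).astype(np.uint8))
E
```

```text
t 15.57 p [486.7 -73.9  46.2] yaw 8.16 tilt [ 0.0008 -0.0001] open 70.1 grip 0.0 f [ 0.   0.9 -0. ]
tool delta [ 0.4  0.4 57.2]
```

View pics/s7.png

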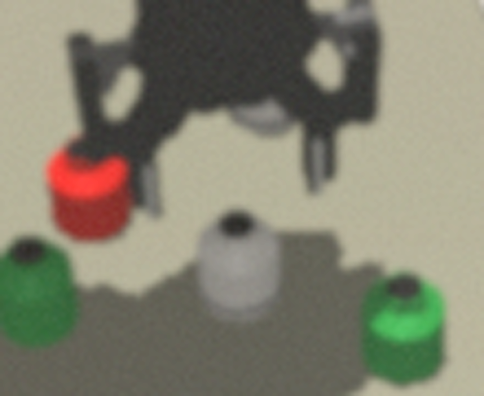

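The tips at (152,215) and (317,190) straddle nozzle_b at (236,222), and the look-alikes are clear. Go down and grip.

```bash
python3 -m handwheel '[[65,0,0,12,0,0,0],[65,0,0,15,0,0,0],[62,0,0,14,0,0,0],[60,0,0,10,0,0,0],[60,0,0,6,0,0,0],[60,0,0,0,0,0,0],[60,0,0,0,0,0,0],[60,0,0,0,0,0,0],[60,0,0,0,0,0,0],[50,0,0,0,0,0,0],[46,0,0,0,0,0,0],[42,0,0,0,0,0,0],[38,0,0,0,0,0,0],[34,0,0,0,0,0,0],[30,0,0,0,0,0,0],[30,0,0,0,0,0,0],[30,0,0,0,0,0,0]]' 40 >/dev/null
python3 go.py 487 -73.5 -11
```

```text
t 17.03 p [486.7 -73.9 -10.8] yaw 8.17 tilt [ 0.0009 -0.0002] open 38.7 grip 39.6 f [ 0.7 -0.3  6.9]
tool delta [0.4 0.4 0.2]
```

```bash
python3 -m handwheel '[[30,0,0,-3,0,0,0],[30,0,0,-8,0,0,0],[30,0,0,-14,0,0,0],[30,0,0,-18,0,0,0],[30,0,0,-18,0,0,0],[30,0,0,-14,0,0,0],[30,3,7,-8,0,0,0],[30,7,14,0,0,0,0],[30,10,22,0,0,0,0],[30,12,26,0,0,0,0],[30,12,26,0,0,0,0],[30,12,26,0,0,0,0],[30,12,26,0,0,0,0],[30,11,24,0,0,0,0],[30,8,15,0,0,0,0],[30,4,8,0,0,0,0],[30,0,0,0,0,0,0],[30,0,0,0,0,0,0],[30,0,0,0,0,0,0],[30,0,0,0,0,0,0]]' >/dev/null
python3 -m handwheel '[[30,0,0,0,0,0,0],[30,0,0,0,0,0,0],[30,0,0,0,0,0,0]]' >/dev/null;python3 go.py 668.6 45 0
```

```text
t 18.95 p [665.2  43.4  71.9] yaw 8.15 tilt [-0.0001 -0.0002] open 38.7 grip 40.3 f [-0.3  0.3 -0.8]
tool delta [ 1.2  3.6 71.9]
```

```bash
python3 -m handwheel '[[30,0.8,3.6,10,0,0,0],[30,0,0,16,0,0,0],[30,0,0,16,0,0,0],[30,0,0,12,0,0,0],[30,0,0,7,0,0,0],[30,0,0,5,0,0,0],[30,0,0,0,0,0,0],[30,0,0,0,0,0,0],[30,0,0,0,0,0,0],[30,0,0,0,0,0,0],[30,0,0,0,0,0,0],[30,0,0,0,0,0,0]]' >/dev/null
python3 go.py 668.6 45 0
for i in 1 2 3; do python3 -m handwheel '[[30,0,0,1.2,0,0,0],[30,0,0,0,0,0,0],[30,0,0,0,0,0,0],[30,0,0,0,0,0,0]]' >/dev/null; python3 go.py 668.6 45 0;done
```

```text
t 19.95 p [669.2  45.1   6.3] yaw 8.17 tilt [0.0007 0.0001] open 38.9 grip 40.3 f [-0.1  0.4 -0.4]
tool delta [-0.  -0.6  6.3]
t 20.28 p [668.9  45.1   4.5] yaw 8.17 tilt [-0.0001 -0.    ] open 38.8 grip 40.3 f [-0.2  0.1 -1.1]
tool delta [-0.1 -0.3  4.5]
t 20.62 p [668.9  45.1   3.3] yaw 8.17 tilt [-0.0001 -0.    ] open 38.6 grip 40.3 f [ 0.3  0.2 -1.1]
tool delta [-0.1 -0.3  3.3]
t 20.95 p [668.9  45.1   2.1] yaw 8.17 tilt [-0.0001 -0.    ] open 38.8 grip 40.3 f [-0.4 -0.3 -1.1]
tool delta [-0.1 -0.3  2.1]
```

```bash
for i in 1 2; do python3 -m handwheel '[[30,0,0,0.8,0,0,0],[30,0,0,0,0,0,0],[30,0,0,0,0,0,0]]' >/dev/null; python3 go.py 668.6 45 0;done
```

```text
t 21.2 p [668.8  45.1   1.3] yaw 8.17 tilt [-0.0002 -0.    ] open 38.6 grip 40.3 f [-0.3 -0.9 -1.4]
tool delta [-0.1 -0.2  1.3]
t 21.45 p [6.688e+02 4.510e+01 5.000e-01] yaw 8.17 tilt [-0.0002 -0.    ] open 38.7 grip 40.3 f [-0.2 -0.7 -0.5]
tool delta [-0.1 -0.2  0.5]
```

```bash
python3 -m handwheel '[[30,0,0,0.8,0,0,0],[30,0,0,0,0,0,0],[30,0,0,0,0,0,0]]' >/dev/null; python3 go.py 668.6 45 0
python3 -m handwheel '[[42,0,0,0,0,0,0],[48,0,0,0,0,0,0],[60,0,0,0,0,0,0],[65,0,0,0,0,0,0],[65,0,0,0,0,0,0],[65,0,0,-10,0,0,0],[65,0,0,-20,0,0,0],[65,0,0,-25,0,0,0],[65,0,0,-20,0,0,0],[65,0,0,-10,0,0,0],[70,4,-20,0,0,0,0],[70,6,-30,0,0,0,0],[70,6,-30,0,0,0,0],[70,6,-30,0,0,0,0],[70,6,-30,0,0,0,0],[70,4,-21,0,0,0,0],[70,0,0,0,0,0,0],[70,0,0,0,0,0,0],[70,0,0,0,0,0,0],[70,0,0,0,0,0,0]]' >/dev/null
python3 -m handwheel '[[70,0,0,0,0,0,0],[70,0,0,0,0,0,0]]' >/dev/null
python3 go.py 503.8 53 -5
```

```text
t 21.7 p [6.689e+02 4.510e+01 4.000e-01] yaw 8.17 tilt [ 0.0002 -0.0002] open 39.1 grip 40.9 f [-1.3 -0.3  4.9]
tool delta [-0.1 -0.3  0.4]
t 23.53 p [505.6  53.9  84.6] yaw 8.15 tilt [0.0002 0.0002] open 70.0 grip 0.0 f [-0.4 -0.  -0.5]
tool delta [-0.6 -1.9 89.6]
```

```bash
python3 -m handwheel '[[70,-0.6,-1.9,12,0,0,0],[70,0,0,18,0,0,0],[68,0,0,18,0,0,0],[66,0,0,18,0,0,0],[64,0,0,13,0,0,0],[60,0,0,7,0,0,0],[60,0,0,3.5,0,0,0],[60,0,0,0,0,0,0],[60,0,0,0,0,0,0],[60,0,0,0,0,0,0],[50,0,0,0,0,0,0],[46,0,0,0,0,0,0],[42,0,0,0,0,0,0],[38,0,0,0,0,0,0],[34,0,0,0,0,0,0],[30,0,0,0,0,0,0],[30,0,0,0,0,0,0],[30,0,0,0,0,0,0]]' 40 >/dev/null
python3 go.py 503.8 53 -5
```

```text
t 25.03 p [503.6  53.1  -4.1] yaw 8.17 tilt [0.0012 0.0001] open 38.9 grip 39.7 f [ 0.4 -0.3  7.9]
tool delta [-0.1  0.2  0.9]
```

```bash
python3 -m handwheel '[[30,0,0,-3,0,0,0],[30,0,0,-8,0,0,0],[30,0,0,-14,0,0,0],[30,0,0,-18,0,0,0],[30,0,0,-14,0,0,0],[30,0,0,-8,0,0,0],[30,4,6,-3,0,0,0],[30,8,13,0,0,0,0],[30,12,19,0,0,0,0],[30,14,23,0,0,0,0],[30,14,23,0,0,0,0],[30,14,23,0,0,0,0],[30,14,22,0,0,0,0],[30,11,17,0,0,0,0],[30,7,11,0,0,0,0],[30,3,5,0,0,0,0],[30,0,0,0,0,0,0],[30,0,0,0,0,0,0],[30,0,0,0,0,0,0],[30,0,0,0,0,0,0]]' >/dev/null
python3 -m handwheel '[[30,0,0,0,0,0,0],[30,0,0,0,0,0,0],[30,0,0,0,0,0,0]]' >/dev/null;python3 go.py 650.1 176 6
```

```text
t 26.95 p [649.1 175.7  63.4] yaw 8.15 tilt [ 0.     -0.0001] open 39.4 grip 40.3 f [-0.3 -0.1 -0.4]
tool delta [ 0.2  1.  57.4]
```

```bash
python3 -m handwheel '[[30,0.2,1,8,0,0,0],[30,0,0,14,0,0,0],[30,0,0,14,0,0,0],[30,0,0,9,0,0,0],[30,0,0,5,0,0,0],[30,0,0,3,0,0,0],[30,0,0,0,0,0,0],[30,0,0,0,0,0,0],[30,0,0,0,0,0,0],[30,0,0,0,0,0,0],[30,0,0,0,0,0,0],[30,0,0,0,0,0,0]]' >/dev/null
python3 go.py 650.1 176 6
python3 - <<'E'
from h import *
from bench import eyes
d=eyes.snapshot('side');a=d['color'][130:240,310:420]
cv2.imwrite('pics/s8.png',np.clip(cv2.resize(a,None,fx=5,fy=5,interpolation=2).astype(float)*1.6,0,255).astype(np.uint8))
E
```

```text
t 27.95 p [650.3 176.4  10.7] yaw 8.17 tilt [0.0006 0.0002] open 39.0 grip 40.3 f [ 0.6 -0.  -1.2]
tool delta [-0.3 -0.3  4.7]
```

View pics/s8.png

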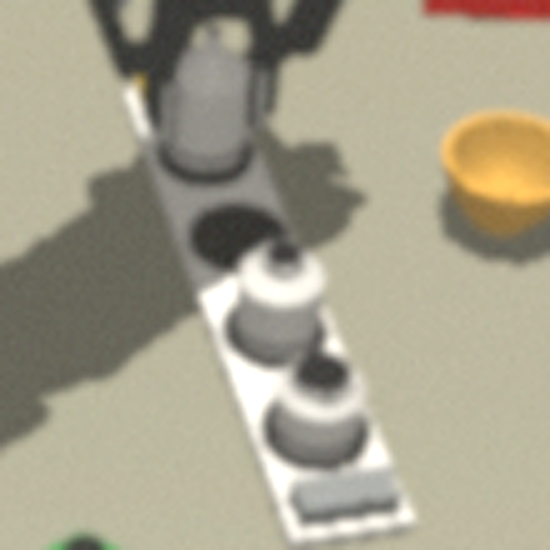

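Nozzles a (320,420) and b (275,300) stand centred on their pads, and d is just above the pad by the yellow block. I'll lower it.

```bash
python3 -m handwheel '[[30,-0.2,-0.2,1.5,0,0,0],[30,0,0,1.5,0,0,0],[30,0,0,0,0,0,0],[30,0,0,0,0,0,0],[30,0,0,0,0,0,0]]' >/dev/null; python3 go.py 650.1 176 6
for i in 1 2 3; do python3 -m handwheel '[[30,0,0,0.8,0,0,0],[30,0,0,0,0,0,0],[30,0,0,0,0,0,0]]' >/dev/null; python3 go.py 650.1 176 6;done
```

```text
t 28.42 p [649.9 176.1   7.1] yaw 8.17 tilt [-0.0002 -0.0001] open 39.2 grip 40.3 f [ 0.2 -0.2 -0.7]
tool delta [-0.1  0.2  1.1]
t 28.67 p [649.9 176.1   7. ] yaw 8.17 tilt [ 0.0001 -0.0001] open 39.3 grip 40.8 f [-2.1 -0.5  4.8]
tool delta [-0.1  0.1  1. ]
t 28.92 p [649.9 176.1   6.9] yaw 8.17 tilt [ 0.0004 -0.0002] open 39.1 grip 41.6 f [-4.1 -1.4 12.2]
tool delta [-0.1  0.1  0.9]
t 29.17 p [650.  176.2   6.9] yaw 8.17 tilt [ 0.0007 -0.0003] open 38.9 grip 42.3 f [-5.8 -1.5 19.2]
tool delta [-0.2  0.1  0.9]
```

```bash
python3 -m handwheel '[[30,0,0,-1.5,0,0,0],[30,0,0,0,0,0,0],[42,0,0,0,0,0,0],[48,0,0,0,0,0,0],[60,0,0,0,0,0,0],[65,0,0,0,0,0,0],[65,0,0,0,0,0,0],[65,0,0,-10,0,0,0],[65,0,0,-20,0,0,0],[65,0,0,-25,0,0,0],[65,0,0,-20,0,0,0],[65,0,0,-10,0,0,0],[70,5,-18,0,0,0,0],[70,8,-30,0,0,0,0],[70,8,-30,0,0,0,0],[70,8,-30,0,0,0,0],[70,7,-26,0,0,0,0],[70,5,-17,0,0,0,0],[70,0,0,0,0,0,0],[70,0,0,0,0,0,0]]' >/dev/null
python3 -m handwheel '[[70,0,0,0,0,0,0],[70,0,0,0,0,0,0],[70,0,0,0,0,0,0],[70,0,0,0,0,0,0],[70,0,0,0,0,0,0]]' >/dev/null
python3 go.py 495 195 -8
```

```text
t 31.25 p [495.1 195.1  91.2] yaw 8.13 tilt [-0. -0.] open 69.8 grip 0.0 f [-1.   0.9 -0. ]
tool delta [-0.1 -0.1 99.2]
```

```bash
python3 -m handwheel '[[70,0.5,0,12,0,0,0],[70,0,0,18,0,0,0],[68,0,0,18,0,0,0],[66,0,0,18,0,0,0],[64,0,0,16,0,0,0],[60,0,0,10,0,0,0],[60,0,0,7,0,0,0],[60,0,0,0,0,0,0],[60,0,0,0,0,0,0],[60,0,0,0,0,0,0],[50,0,0,0,0,0,0],[46,0,0,0,0,0,0],[42,0,0,0,0,0,0],[38,0,0,0,0,0,0],[34,0,0,0,0,0,0],[30,0,0,0,0,0,0],[30,0,0,0,0,0,0],[30,0,0,0,0,0,0]]' 40 >/dev/null
python3 go.py 495 195 -8
python3 - <<'E'
from h import *
from bench import eyes
d=eyes.snapshot('side');a=d['color'][110:190,240:340]
cv2.imwrite('pics/s9.png',np.clip(cv2.resize(a,None,fx=5,fy=5,interpolation=2).astype(float)*1.6,0,255).astype(np.uint8))
E
```

```text
t 32.75 p [494.9 195.8  -7. ] yaw 8.17 tilt [0.0009 0.0003] open 39.0 grip 39.7 f [-0.4 -0.2  7. ]
tool delta [-0.8 -0.   1. ]
```

View pics/s9.png

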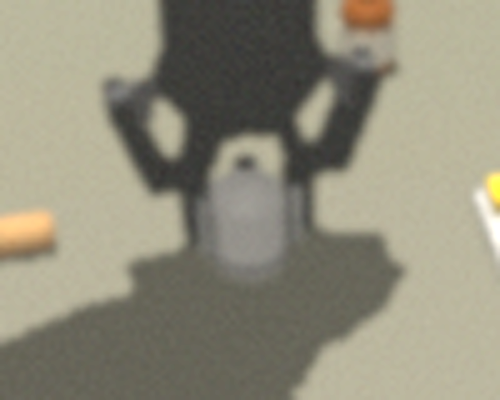

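```bash
python3 -m handwheel '[[30,0,0,-3,0,0,0],[30,0,0,-8,0,0,0],[30,0,0,-16,0,0,0],[30,0,0,-22,0,0,0],[30,0,0,-24,0,0,0],[30,0,0,-18,0,0,0],[30,-4,5,-11,0,0,0],[30,-9,12,-4,0,0,0],[30,-14,19,0,0,0,0],[30,-16,22,0,0,0,0],[30,-16,22,0,0,0,0],[30,-16,22,0,0,0,0],[30,-14,20,0,0,0,0],[30,-10,15,0,0,0,0],[30,-6,9,0,0,0,0],[30,-3,4,0,0,0,0],[30,0,0,0,0,0,0],[30,0,0,0,0,0,0],[30,0,0,0,0,0,0],[30,0,0,0,0,0,0]]' >/dev/null
python3 -m handwheel '[[30,0,0,0,0,0,0],[30,0,0,0,0,0,0],[30,0,0,0,0,0,0]]' >/dev/null;python3 go.py 659.2 110.4 4
```

```text
t 34.72 p [658.2 110.4  98.4] yaw 8.2 tilt [-0.0001 -0.0001] open 38.8 grip 40.3 f [ 0.9  0.9 -0.5]
tool delta [-0.2  1.  94.4]
```

```bash
python3 -m handwheel '[[30,0,0.8,10,0,0,0],[30,0,0,16,0,0,0],[30,0,0,18,0,0,0],[30,0,0,18,0,0,0],[30,0,0,14,0,0,0],[30,0,0,9,0,0,0],[30,0,0,5,0,0,0],[30,0,0,0,0,0,0],[30,0,0,0,0,0,0],[30,0,0,0,0,0,0],[30,0,0,0,0,0,0],[30,0,0,0,0,0,0]]' >/dev/null
python3 go.py 659.2 110.4 4
python3 - <<'E'
from h import *
from bench import eyes
d=eyes.snapshot('side');a=d['color'][130:240,310:420]
cv2.imwrite('pics/s10.png',np.clip(cv2.resize(a,None,fx=5,fy=5,interpolation=2).astype(float)*1.6,0,255).astype(np.uint8))
E
```

```text
t 35.72 p [659.7 110.3   9.2] yaw 8.16 tilt [0.0012 0.0002] open 38.8 grip 40.3 f [-0.1 -0.2 -0.7]
tool delta [ 0.1 -0.5  5.2]
```

View pics/s10.png

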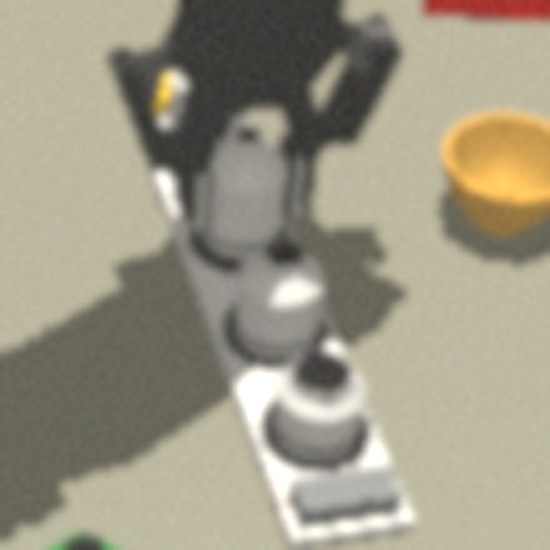

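Nozzle c is above its pad at crop (240,200), in line with the row. I'll lower it gently.

```bash
python3 -m handwheel '[[30,0,-0.4,2,0,0,0],[30,0,0,1.6,0,0,0],[30,0,0,0,0,0,0],[30,0,0,0,0,0,0],[30,0,0,0,0,0,0]]' >/dev/null; python3 go.py 659.2 110.4 4
python3 -m handwheel '[[30,0,0,0.7,0,0,0],[30,0,0,0,0,0,0],[30,0,0,0,0,0,0]]' >/dev/null; python3 go.py 659.2 110.4 4
```

```text
t 36.18 p [658.8 110.2   4.6] yaw 8.17 tilt [-0.0002 -0.0001] open 38.6 grip 40.3 f [ 0.2  0.2 -0.2]
tool delta [0.1 0.5 0.6]
t 36.43 p [658.9 110.3   4.1] yaw 8.18 tilt [0.0001 0.    ] open 38.7 grip 40.4 f [-0.9 -0.3  0.6]
tool delta [0.1 0.3 0.1]
```

Contact is just beginning. I'll release, lift, and back the arm away so the top camera can check.

```bash
python3 -m handwheel '[[30,0,0,0.3,0,0,0],[30,0,0,0,0,0,0],[42,0,0,0,0,0,0],[48,0,0,0,0,0,0],[60,0,0,0,0,0,0],[65,0,0,0,0,0,0],[65,0,0,0,0,0,0],[65,0,0,-10,0,0,0],[65,0,0,-20,0,0,0],[65,0,0,-25,0,0,0],[65,0,0,-25,0,0,0],[65,0,0,-25,0,0,0],[70,-10,-15,-10,0,0,0],[70,-25,-20,0,0,0,0],[70,-30,-20,0,0,0,0],[70,-30,-20,0,0,0,0],[70,-30,-20,0,0,0,0],[70,-30,-20,0,0,0,0],[70,-30,-20,0,0,0,0],[70,-30,0,0,0,0,0]]' >/dev/null
python3 -m handwheel '[[70,-30,0,0,0,0,0],[70,-30,0,0,0,0,0],[70,-30,0,0,0,0,0],[70,-30,0,0,0,0,0],[70,-20,0,0,0,0,0],[70,-10,0,0,0,0,0],[70,0,0,0,0,0,0],[70,0,0,0,0,0,0],[70,0,0,0,0,0,0],[70,0,0,0,0,0,0],[70,0,0,0,0,0,0]]' >/dev/null
python3 go.py
python3 - <<'E'
from h import *
from bench import eyes
S=eyes.snapshot('side')['color'];T=eyes.snapshot('top')['color']
f=lambda i:np.clip(cv2.resize(i,(400,400),interpolation=2).astype(float)*1.5,0,255).astype(np.uint8)
cv2.imwrite('pics/f.png',np.hstack([f(S[130:240,310:420]),f(T[105:215,240:350])]))
E
```

```text
t 39.02 p [ 577.3 -268.5  119. ] yaw 8.3 tilt [-0.      0.0004] open 70.2 grip 0.0 f [ 0.7  0.4 -0. ]
```

View pics/f.png

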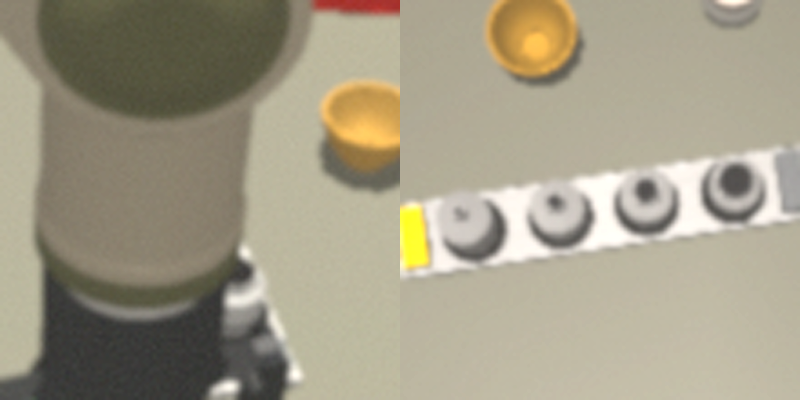

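All four stand on their pads in the top view: d (461,213), c (554,203), b (646,190) and a (737,181), with d next to the yellow block. I'll check the centring numerically.

```bash
python3 - <<'E'
from h import *
T=np.load('pics/top0.npz')
for n,p,h,pad in(('d',(461,213),83,(650.1,176)),('c',(554,203),71,(659.2,110.4)),('b',(646,190),59,(668.6,45)),('a',(737,181),47,(678,-19.6))):
    u=((p[0]-400)*.275+240-.36,p[1]*.275+105-.36);print(n,(ray(T,u,h)-pad).round(1))
E
```

```text
d [-1.9 -2.8]
c [-2.2 -1. ]
b [-0.4 -0.6]
a [-1.3 -2.1]
```

```bash
python3 -c "
from bench import ticket
print(ticket.hand_in())"
```

```text
the job is handed in; nothing more can be done
None
```

All four nozzles stand upright on the rack pads in height order, with the tallest next to the yellow block and each within about 3 mm of its pad centre by camera. The arm never went near the flux bottle, and the job was handed in at about 39 s.

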